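# Open a gear guard with a doubtful latch and hold it open

## Task

I need to get at the gears in the blue guard. Its latch knob looks the same whether or not the cam under the cover has caught, so try the cover first: pull up a little on the steel bar handle before touching the knob. If it is caught, turn the red knob anticlockwise to free it; then lift the cover to about 60 degrees and finish holding it there by its handle - it has no stay, so do not let it drop, and leave the grease tin, spanner and spare gear where they are.

Things in the scene. Friction and masses are not known exactly. Their poses are not given: they have to be found in the camera images.
- gearbox: Blue sheet-steel gear guard fixed to the bench: housing 200 (x) x 280 (y) x 105 mm high with a blue hinged cover; dark foot plate 250 x 310 x 6 mm. Origin: centre of its underside, on the bench; x points from the handle side to the hinge side (away from the robot), z up. A motor (top at 110 mm, 160 mm long) lies on its +y side; a shaft and flange reach 72 mm out of its -y side, low.
- cover (a joint): Opening angle of the cover, rad: 0 shut, 1.45 at its stop, growing as the handle side rises. Cover about 0.9 kg, its sheet's top 4 mm above the housing's rim; it hinges along the far (+x) top edge and falls shut if let go. While the latch is caught it lifts only about 0.03 rad (8 mm at the handle), then stops firmly; not caught, it lifts freely (3 to 5 N at the handle).
- cover_handle (a point): Middle of the cover's steel bar handle, moving with the cover: a round bar 12 mm thick, 110 mm long, parallel to the hinge line (gearbox y), 42 mm out in front (-x) of the cover's front lip: a 36 mm clear gap between bar and lip, and free space below. With the cover shut it is 99 mm above the bench. Axes as the gearbox when shut; they tilt with the cover.
- cover_hinge (a point): Middle of the cover's hinge line, fixed, 105 mm above the bench, 102 mm along +x from the gearbox's origin; axes as the gearbox, the hinge line is its y axis. With the cover shut the handle's middle lies 248 mm from it towards -x and 6 mm lower.
- knob_center (a point): Centre of the red latch knob on the cover, moving with the cover: a round ribbed knob 43 mm in diameter, from 4 to 32 mm above the cover's top sheet, on the cover's middle line, 166 mm from the hinge line towards the handle. This point is 18 mm above the sheet, on the knob's upright axis. Its axes are the cover's and do not turn with the knob.
- latch (a joint): Angle of the red knob, rad: 0 is its fastening stop, growing anticlockwise seen from above, 1.57 its other stop. It starts between 0 and 0.15, caught or not: the cam underneath has slipped on its spindle by an unknown amount, so this does not tell if it has caught. With the knob at 1.2 rad or more the cam is always free. It stays where left; turning takes 0.1 N m.
- grease_tin: Tin of grease with a yellow band, 72 mm in diameter, 72 mm high, standing on the bench in front of the motor; origin at the centre of its underside.
- spanner: Steel open-ended spanner, 170 mm long, lying on the bench in front of the guard's right (-y) part; origin under its middle.
- spare_gear: Loose brass spare gear, 68 mm in diameter, 22 mm thick, lying flat on the bench to the right (-y) of the guard; origin at the centre of its underside.

How it is judged (in metres and radians):
On the way, in this order (a step that is already met when the one before it is completed fails the run):
1. the cover is tried: pulled up by a few millimetres while the knob has not been turned yet (value of joint cover above 0.015 rad and value of joint latch below 0.3 rad and contact force between the fingers and cover above 0.5 N), for 0.05 s.
2. the cover is free and lifted clear of the housing (value of joint cover above 0.2 rad and contact force between the fingers and cover above 0.5 N), for 0.1 s.
At the end, for the whole second after the job is handed in: The cover stands still (under 0.1 rad/s) between 47 and 73 degrees open, carried by the gripper's fingers at its bar handle (finger force above 0.5 N, TCP within 50 mm of the bar's middle); tin, spanner and spare gear are within 30 mm of where they started (value of joint cover between 0.82 and 1.27 rad and velocity of joint cover between -0.1 and 0.1 rad/s and contact force between the fingers and cover above 0.5 N and distance between the grasp point and cover_handle below 0.05 m and distance of each of grease_tin, spanner, spare_gear from where it was at the start of the episode below 0.03 m); the arm keeps its last pose, push and grip.
It fails at once if the cover is let drop (value of joint cover above 0.08 rad and velocity of joint cover below -1.5 rad/s).
It fails at once if the grease tin, the spanner or the spare gear is pushed away (distance of any of grease_tin, spanner, spare_gear from where it was at the start of the episode above 0.03 m).
It also fails if it takes over 58 s, if anything falls off the work surface, if the arm or the gripper's body presses on something with over 40 N, if the wrist force passes 120 N, or if a joint passes its speed limit or range.

## Robot

A 6-joint arm with a two-finger parallel gripper is mounted at the origin on the work surface. World frame = base frame: x ahead of the robot, y to its left, z up, the work surface at z = 0. Lengths are in m, angles in degrees, forces in N, time in s.
With the tool pointing down it reaches from about 0.35 to 0.875 m from the base axis. Payload 4.2 kg.
Tool frame: the origin (TCP) lies between the finger pads, 19 mm behind the fingertips; this is the grasp point; z points along the fingers, y is the direction in which the jaws open and shut (so a half turn about z gives the same grasp; the last joint's range is limited). The gripper opens to 85 mm and grips with 20 to 120 N. Pads are 22 mm wide; open, the fingers measure 114 mm over their backs; the gripper's body (76 mm by 85 mm) begins 54 mm behind the grasp point. The pads swing forward as they close: fully open they stand 13 mm farther back than shut.
Start: joints at [85.52, 22.042, 0.453, 0, -68.411, -14.817], TCP at [0.207, 0.59, 0.25] pointing down, gripper open.
Joint ranges: [-179.83, 179.83], [-69.29, 118.12], [-61.27, 80.66], [-181.25, 117.63], [-171.15, -9.14], [-177.46, 177.46]. Speed limits (degrees/s): [159.86, 159.86, 180, 180, 180, 180].

## Interface

Orientations are given as [roll, pitch, yaw] about the fixed x, y, z axes, in that order (R = Rz(yaw) Ry(pitch) Rx(roll)).
In Python, from rig import arm gives the robot as it stands.
- The arm moves only by the tool apply_moves, never from a script. Its argument "steps" is a list that holds one entry, the list of rows, each a list of 4 numbers: the shift along the tool's x, y, z in mm, then the turn about the tool's z in rad. In form: [[[x, y, z, spin], ...]]. A call has exactly 8 rows; each row is the pose to reach, as a shift and turn from the pose commanded when the call began, along the tool's axes at that moment; what a row does not reach only later rows make up. A row lasts 1/8 s, in which the tool goes at most 62.5 mm and 10.7 degrees, less where a joint would pass 70% of its speed; a pose out of reach is approached as far as the arm can. A call with a gripper value outside its range is refused whole. "claw" is the opening in per cent of the stroke, from 0 (shut) to 100 (fully open), set as the call begins (left out, the last holds). The fingers move at their own pace and stop on an object; "force" is the grip in N (left out, the last holds). Time passes only in rows, so rows that repeat a pose let the fingers close, or fill a call up. It gives the time, the measured TCP pose, the force and the opening at its end, in the units of the state.
- arm.observe(): the state, without advancing time (a new reading comes with each control period).
- arm.snapshot(name): name is "scene" or "top" or "wrist"; returns a dict with "pixels" (384x512x3 uint8, red, green, blue), "fov_y" (degrees; the focal length in pixels is half the picture's height over the tangent of half this angle, whatever the lens; pixels are square), "cx", "cy" (the principal point, pixels), "D" ([k1, k2, p1, p2, k3] as OpenCV has them; the pictures are not rectified), "R" (3x3) and "t" (3): a world point X has camera coordinates R X + t. Camera axes: x right, y down, z forward; pixel columns grow to the right and rows downward; lengths in m; the calibration is good to about 2 mm. A picture is of the moment at which its call begins. There is no depth.
- arm.close_job(): hands the job in, once; it reports no verdict.
The state is a dict: "t": time; "joint_positions": joint angles; "joint_velocities": joint speeds; "tau": joint torques, N m; "eef_pos": TCP position; "ee_rot": TCP orientation; "contact_force": force on the tool from outside, world axes, zero at the start; "ft_torque": the same for the moment, N m; "opening": finger opening in m.
Only numpy, scipy, OpenCV 4.12 (cv2) and the standard library are available. Lean on these libraries where they do the work, as an engineer would, in place of code of your own. Each camera call takes 0.05 s, during which the arm holds its last target. There are 200 camera calls.

## Working session

There is one attempt and no reset: what is moved stays moved. The work goes in short steps, Python scripts to look and compute and a tool call to move; the robot and the scene stay as the last step left them, time stands still between calls to the robot, and variables do not carry over. Pictures are saved under pics/ and viewed, about 8 in all and at most 12, crops included, and the job is handed in when it is done.

Besides the shell and the picture viewer there is one more tool, called as name(argument=value, ...) on one line, values as JSON. apply_moves: Moves the arm, as the interface text tells. Its arguments: {"type":"object","properties":{"steps":{"type":"array"},"claw":{"type":"number"},"force":{"type":"number"}},"required":["steps"]}

```bash
mkdir -p pics; ls
cat > h.py <<'E'
import numpy as np, cv2
from rig import arm
from scipy.spatial.transform import Rotation as Ro
def K(s):
    f=192/np.tan(np.radians(s["fov_y"])/2); return np.array([[f,0,s["cx"]],[0,f,s["cy"]],[0,0,1.]])
def ray(s,uv):
    p=cv2.undistortPoints(np.array(uv,float).reshape(-1,1,2),K(s),np.array(s["D"],float)).reshape(-1,2)
    R=np.array(s["R"]);t=np.array(s["t"]).ravel()
    return -R.T@t,(np.c_[p,np.ones(len(p))]@R)
def plane(s,uv,z):
    c,d=ray(s,uv); return c+d*((z-c[2])/d[:,2])[:,None]
def save(s,n): cv2.imwrite(f"pics/{n}.png",cv2.cvtColor(np.array(s["pixels"]),cv2.COLOR_RGB2BGR))
E
python3 - <<'E'
from h import *
print(arm.observe())
for n in("scene","top"):
    s=arm.snapshot(n); save(s,n+"0"); np.save(n+"0.npy",s,allow_pickle=True)
    print(n,s["fov_y"],s["R"],s["t"],s["D"])
a=cv2.imread("pics/scene0.png");b=cv2.imread("pics/top0.png")
E
```

```text
pics
{'t': 0.0, 'joint_positions': array([ 8.55203817e+01,  2.20885927e+01,  3.79628868e-01, -2.89762215e-02,
       -6.84086235e+01, -1.48145299e+01]), 'joint_velocities': array([ 0.03809445,  0.05234238, -0.10364912, -0.05216215, -0.01564071,
       -0.08024371]), 'tau': array([-2.97968199e-04, -3.92282903e+01,  1.88402277e+01,  4.18622553e+00,
       -4.59313320e-03,  9.82347856e-07]), 'eef_pos': array([0.20633316, 0.58939107, 0.24894337]), 'ee_rot': array([ 1.79879436e+02, -4.04045951e-03, -1.93048344e+01]), 'contact_force': array([-0.2504349 , -0.09218793,  0.12031245]), 'ft_torque': array([-0.00571247, -0.02397808,  0.00586054]), 'opening': 0.08554903843298918}
scene 45.64276962777002 [[ 0.89735607  0.4412657   0.00605498]
 [ 0.33972221 -0.68197012 -0.6476925 ]
 [-0.28167517  0.58326781 -0.76187779]] [-0.5122474  -0.12078644  1.47152067] [0.05732124 0.         0.         0.         0.        ]
top 47.21457962104271 [[-2.61169589e-03 -9.99901990e-01  1.37545882e-02]
 [-9.92816709e-01  9.47408814e-04 -1.19641485e-01]
 [ 1.19616728e-01 -1.39682522e-02 -9.92721878e-01]] [-0.01775617  0.58398667  1.17190284] [-0.15648252  0.          0.          0.          0.        ]
```

View pics/scene0.png

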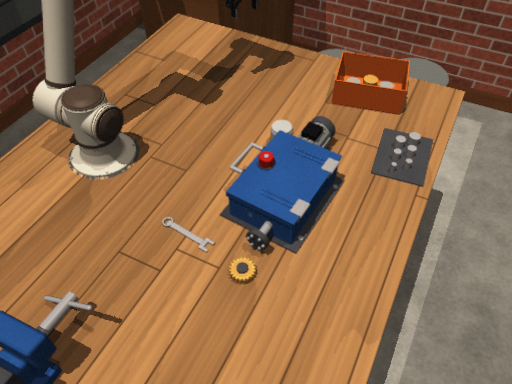

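View pics/top0.png

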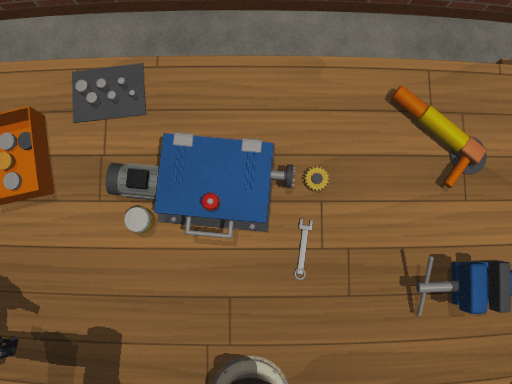

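Scene view: the guard is in the middle, with the knob at about (266,158) and the bar at its lower left; the spanner is at (188,233) and the gear at (242,269). Top view: knob (210,201), bar from (187,234) to (231,236), tin (138,219), spanner (303,248), gear (317,179).

Run:
```python
from h import *
S={n:np.load(n+"0.npy",allow_pickle=True).item() for n in("scene","top")}
def blobs(s,lo,hi,roi):
    h=cv2.cvtColor(np.array(s["pixels"]),cv2.COLOR_RGB2HSV); m=cv2.inRange(h,lo,hi)
    k=np.zeros_like(m);x0,y0,x1,y1=roi;k[y0:y1,x0:x1]=255;m&=k
    c=max(cv2.findContours(m,cv2.RETR_EXTERNAL,cv2.CHAIN_APPROX_NONE)[0],key=cv2.contourArea);return m,c
roi={"scene":(220,120,350,250),"top":(140,120,290,250)}
P={}
for n in S:
    m,c=blobs(S[n],(0,150,80),(8,255,255),roi[n]); (u,v),r=cv2.minEnclosingCircle(c)
    M=cv2.moments(c);P[n]=(M['m10']/M['m00'],M['m01']/M['m00']);print(n,"knob",u,v,r,P[n],plane(S[n],[P[n]],0.13))
o=[ray(S[n],[P[n]]) for n in S]
A=[];b=[]
for c,d in o:
    d=d[0]/np.linalg.norm(d[0]);Q=np.eye(3)-np.outer(d,d);A.append(Q);b.append(Q@c)
print("tri",np.linalg.lstsq(np.vstack(A),np.hstack(b),rcond=None)[0])
m,c=blobs(S["top"],(105,150,60),(125,255,255),roi["top"])
w=plane(S["top"],c.reshape(-1,2),0.109)[:,:2]
r=cv2.minAreaRect((w*1000).astype(np.float32));print("cover",r);print(cv2.boxPoints(r))
# handle: brighter, low-saturation
im=np.array(S["top"]["pixels"]);h=cv2.cvtColor(im,cv2.COLOR_RGB2HSV)
print("handle ends z.099",plane(S["top"],[(187,234.5),(231,236.5)],0.099))
for u in range(184,236,4):
    print(u,[f"{h[v,u,1]}/{h[v,u,2]}" for v in range(226,243)])
print("tin",plane(S["top"],[(138,219)],.072),"sp",plane(S["top"],[(306,220),(300,275)],.005))
cv2.imwrite("pics/crop.png",cv2.resize(cv2.imread("pics/top0.png")[180:250,120:320],None,fx=4,fy=4,interpolation=cv2.INTER_CUBIC))
```

```text
scene knob 265.5238037109375 159.42857360839844 7.845696449279785 (265.32234432234435, 158.58485958485957) [[0.52981041 0.09679616 0.13      ]]
top knob 210.0 201.375 8.39001178741455 (210.27747747747745, 201.27027027027026) [[0.5281684  0.09958906 0.13      ]]
tri [0.52840182 0.09987845 0.12655673]
cover ((592.2628784179688, 94.44566345214844), (289.1059265136719, 207.56369018554688), 84.6732406616211)
[[475.50955  -39.848396]
 [682.1769   -59.1177  ]
 [709.01624  228.73972 ]
 [502.34888  248.00903 ]]
handle ends z.099 [[0.4447722  0.16193786 0.099     ]
 [0.43980733 0.04845721 0.099     ]]
184 ['136/77', '133/75', '129/77', '143/80', '141/127', '141/127', '136/122', '151/118', '153/132', '151/130', '152/136', '151/140', '149/144', '151/145', '153/148', '150/148', '150/146']
188 ['12/150', '12/147', '12/143', '9/138', '12/129', '12/130', '10/146', '13/121', '61/101', '149/130', '145/135', '148/140', '149/144', '150/146', '149/151', '153/148', '155/145']
192 ['137/80', '137/78', '145/79', '137/80', '58/84', '13/118', '15/150', '12/126', '14/110', '145/120', '148/136', '150/139', '147
[... 1275 characters left out ...]
143', '154/124', '146/126', '152/121']
224 ['5/56', '8/62', '137/110', '151/137', '149/139', '147/139', '157/140', '73/102', '15/116', '15/152', '16/126', '14/111', '139/141', '148/143', '148/145', '149/125', '148/122']
228 ['17/76', '12/85', '32/96', '39/105', '38/108', '39/111', '30/109', '26/108', '9/114', '13/138', '13/134', '13/118', '120/121', '149/140', '150/141', '148/124', '148/124']
232 ['12/104', '13/97', '16/94', '51/104', '66/108', '89/121', '92/116', '94/114', '113/133', '112/127', '129/130', '143/137', '152/141', '153/143', '151/144', '151/123', '148/121']
tin [[0.4853125  0.29787538 0.072     ]] sp [[ 0.485143   -0.15714122  0.005     ]
 [ 0.33245718 -0.13874347  0.005     ]]
```

View pics/crop.png

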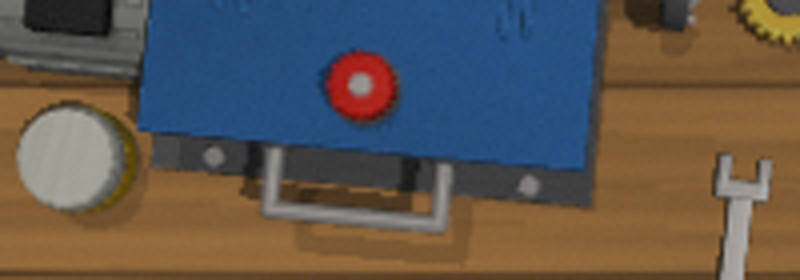

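Crop: the knob is centred at about (361,86) and the bar runs from (270,210) to (440,225), with clear space around it. That puts the guard's yaw at about -5.3°, the knob at (0.5285,0.0993), the bar's middle at (0.447,0.106) and the hinge at (0.694,0.084).

apply_moves(steps=[[[10, 9, 0, 0.03], [33, 32, 0, 0.11], [62, 60, 0, 0.21], [97, 94, 0, 0.33], [131, 128, 0, 0.45], [160, 157, 0, 0.55], [184, 180, 0, 0.63], [193, 189, 0, 0.66]]], claw=100, force=60)

```text
t: 1.1
eef_pos: [0.3267, 0.3455, 0.2502]
ee_rot: [180.0, 0.0, -57.3]
contact_force: [-0.7, -0.5, 0.7]
opening: 0.085
```

```bash
cat >> h.py <<'E'
def go(xyz,yaw):
    "tool-frame shift mm and spin rad from measured pose"
    o=arm.observe();R=Ro.from_euler("xyz",o["ee_rot"],degrees=True).as_matrix()
    print("t",o["t"],"pos",o["eef_pos"].round(4),"rot",o["ee_rot"].round(2),"F",o["contact_force"].round(1),"T",o["ft_torque"].round(2),"op",o["opening"].round(4),"j",o["joint_positions"].round(1))
    print("need",(R.T@(np.array(xyz)-o["eef_pos"])*1000).round(1),"spin",round(np.radians((o["ee_rot"][2]-yaw+180)%360-180),3))
E
python3 -c "
from h import *
go((.447,.106,.25),-95.3)"
```

```text
Traceback (most recent call last):
  File "h.py", line 16, in go
    print("t",o["t"],"pos",o["eef_pos"].round(4),"rot",o["ee_rot"].round(2),"F",o["contact_force"].round(1),"T",o["ft_torque"].round(2),"op",o["opening"].round(4),"j",o["joint_positions"].round(1))
                                                                                                                                             ^^^^^^^^^^^^^^^^^^
AttributeError: 'float' object has no attribute 'round'
```

```bash
sed -i 's/o\["opening"\].round(4)/round(o["opening"],4)/' h.py
python3 -c "
from h import *
go((.447,.106,.25),-95.3)"
```

```text
t 1.1 pos [0.3267 0.3455 0.2502] rot [ 1.800e+02  1.000e-02 -5.733e+01] F [-0.7 -0.5  0.7] T [ 0.04  0.   -0.01] op 0.085 j [ 66.2   7.3 -19.7  -0.  -63.  -33.6]
need [2.666e+02 2.800e+01 1.000e-01] spin 0.663
```

apply_moves(steps=[[[13, 1.5, 0, 0.03], [45, 5, 0, 0.11], [86, 10, 0, 0.21], [134, 15, 0, 0.33], [182, 20, 0, 0.45], [222, 25, 0, 0.55], [255, 29, 0, 0.63], [268, 30, 0, 0.663]]])

```text
t: 2.1
eef_pos: [0.4471, 0.1054, 0.2498]
ee_rot: [180.0, -0.0, -95.3]
contact_force: [0.1, -0.5, 0.2]
opening: 0.085
```

Run:
```python
from h import *
s=arm.snapshot("wrist"); save(s,"w1"); np.save("w1.npy",s,allow_pickle=True)
go((.447,.106,.25),-95.3)
X=np.array([[.447,.106,.099],[.5285,.0993,.141]]);print(cv2.projectPoints(X,cv2.Rodrigues(np.array(s["R"]))[0],np.array(s["t"]),K(s),np.array(s["D"],float))[0].reshape(-1,2))
```

```text
t 2.15 pos [0.4473 0.1052 0.2498] rot [ 1.7999e+02 -3.0000e-02 -9.5290e+01] F [ 1.1 -0.8  1.3] T [-0.05 -0.09 -0.06] op 0.0857 j [ 33.6   5.7 -21.6   0.  -62.7 -38.9]
need [-0.8  0.4 -0.2] spin 0.0
[[252.21240791 177.1154432 ]
 [139.47112838 193.12879879]]
```

View pics/w1.png

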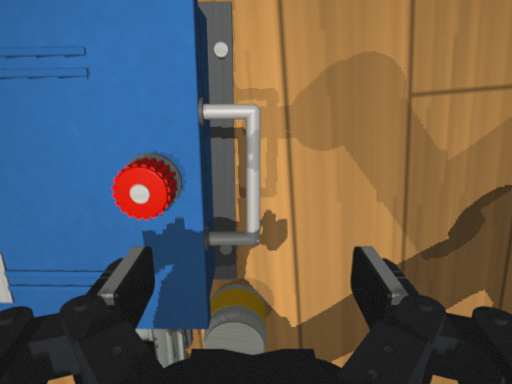

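Wrist view: the bar's middle is at (253,175) against a predicted (252,177), and the knob is at (140,193) against (139,193). The fix is good, so I'll narrow the jaws to fit the gap and go down.

apply_moves(steps=[[[0, 0, 0, 0], [0, 0, 8, 0], [0, 0, 30, 0], [0, 0, 60, 0], [0, 0, 92, 0], [0, 0, 122, 0], [0, 0, 144, 0], [0, 0, 151, 0]]], claw=38)

```text
t: 3.15
eef_pos: [0.4454, 0.1066, 0.0975]
ee_rot: [179.8, -0.1, -95.0]
contact_force: [0.4, 0.4, -0.4]
opening: 0.0323
```

```bash
python3 -c "
from h import *
s=arm.snapshot('wrist'); save(s,'w2')
go((.447,.106,.099),-95.3)"
```

```text
t 3.2 pos [0.4456 0.1066 0.0975] rot [ 1.7986e+02 -1.0000e-01 -9.5020e+01] F [-0.1  0.1 -1.5] T [-0.03 -0.01  0.02] op 0.0326 j [ 33.9  16.6 -33.8  -0.  -39.7 -38.9]
need [ 0.5 -1.4 -1.5] spin 0.005
```

View pics/w2.png

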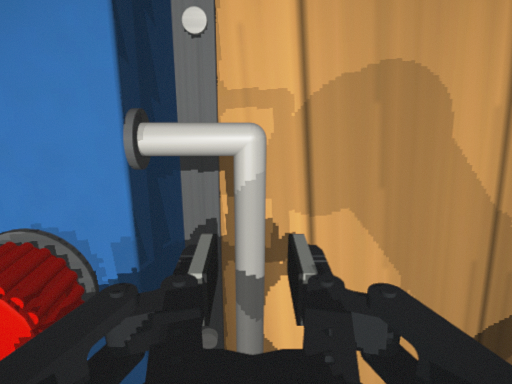

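Wrist view: the bar (about column 250) lies centrally between the pads (about 212 and 293). I'll close on it.

apply_moves(steps=[[[0, 0, 0, 0], [0, 0, 0, 0], [0, 0, 0, 0], [0, 0, 0, 0], [0, 0, 0, 0], [0, 0, 0, 0], [0, 0, 0, 0], [0, 0, 0, 0]]], claw=0, force=50)

```text
t: 4.2
eef_pos: [0.4467, 0.1069, 0.0997]
ee_rot: [-179.9, 0.1, -95.1]
contact_force: [-3.9, 3.6, 3.3]
opening: 0.0104
```

apply_moves(steps=[[[0, 0, -1, 0], [0, 0, -2, 0], [0, 0, -3, 0], [0, 0, -4, 0], [0, 0, -5, 0], [0, 0, -6, 0], [0, 0, -6, 0], [0, 0, -6, 0]]])

```text
t: 5.2
eef_pos: [0.4465, 0.1069, 0.1047]
ee_rot: [-180.0, 0.1, -95.1]
contact_force: [-1.6, 5.6, -3.8]
opening: 0.0102
```

```bash
python3 -c "
from h import *
go((.447,.106,.099),-95.3)"
```

```text
t 5.2 pos [0.4465 0.1069 0.1047] rot [-1.800e+02  6.000e-02 -9.512e+01] F [-1.6  5.6 -3.8] T [ 1.58  0.5  -0.05] op 0.0102 j [ 33.8  16.  -33.3  -0.1 -40.6 -38.9]
need [ 0.8 -0.5  5.7] spin 0.003
```

Lifted about 5 mm (roughly 0.02 rad) with about 4 N of load. Next I'll find out whether it stops.

apply_moves(steps=[[[0, 0, -1, 0], [0, 0, -2, 0], [0, 0, -3, 0], [0, 0, -4, 0], [0, 0, -5, 0], [0, 0, -6, 0], [0, 0, -6, 0], [0, 0, -6, 0]]])

```text
t: 6.2
eef_pos: [0.4466, 0.1069, 0.1106]
ee_rot: [-180.0, 0.1, -95.1]
contact_force: [-1.6, 5.4, -5.2]
opening: 0.0102
```

```bash
python3 -c "
from h import *
go((.447,.106,.099),-95.3)"
```

```text
t 6.2 pos [0.4466 0.1069 0.1106] rot [-1.800e+02  5.000e-02 -9.512e+01] F [-1.6  5.4 -5.2] T [ 1.53  0.46 -0.  ] op 0.0102 j [ 33.8  15.4 -32.9  -0.1 -41.6 -38.9]
need [ 0.8 -0.5 11.6] spin 0.003
```

apply_moves(steps=[[[0, 0, -1, 0], [0, 0, -2, 0], [0, 0, -4, 0], [0, 0, -6, 0], [0, 0, -8, 0], [0, 0, -8, 0], [0, 0, -8, 0], [0, 0, -8, 0]]])

```text
t: 7.2
eef_pos: [0.4468, 0.1069, 0.1187]
ee_rot: [-180.0, 0.1, -95.1]
contact_force: [0.8, 5.0, -4.5]
opening: 0.0101
```

```bash
python3 -c "
from h import *
s=arm.snapshot('scene'); save(s,'s2')
cv2.imwrite('pics/s2c.png',cv2.resize(cv2.imread('pics/s2.png')[90:260,190:370],None,fx=3,fy=3,interpolation=cv2.INTER_CUBIC))
go((.447,.106,.099),-95.3)"
```

```text
t 7.25 pos [0.4468 0.1069 0.1187] rot [-1.7998e+02  6.0000e-02 -9.5110e+01] F [-0.6  4.8 -5.3] T [ 1.41  0.26 -0.06] op 0.0106 j [ 33.8  14.7 -32.4  -0.  -42.8 -38.9]
need [ 0.9 -0.3 19.7] spin 0.003
```

View pics/s2c.png

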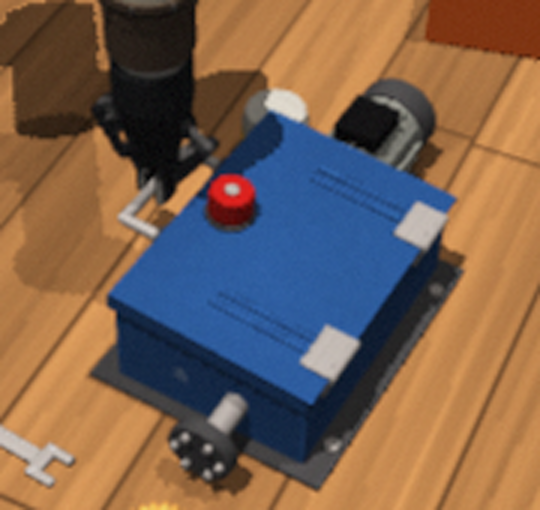

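The cover rose about 19 mm, well past the 8 mm stop, at a steady 5 N. So the cam is not caught and the knob can stay as it is. In the crop the cover stands ajar in the gripper, with the spanner and tin undisturbed. Next is the arc lift.

Run:
```python
import numpy as np
h=lambda a:1000*np.array([-.248*np.cos(a)-.006*np.sin(a),.248*np.sin(a)-.006*np.cos(a)])
for a0,a1 in((.0807,.3),(.3,.55),(.55,.8),(.8,1.047)):
    f=np.arange(1,9)/8;f=f*f*(3-2*f)
    print([[0,round(-(h(a)-h(a0))[0],1),round(-(h(a)-h(a0))[1],1),0] for a in a0+(a1-a0)*f])
```

```text
[[0, np.float64(-0.1), np.float64(-2.3), 0], [0, np.float64(-0.6), np.float64(-8.5), 0], [0, np.float64(-1.6), np.float64(-17.1), 0], [0, np.float64(-3.0), np.float64(-27.0), 0], [0, np.float64(-4.9), np.float64(-36.8), 0], [0, np.float64(-6.8), np.float64(-45.3), 0], [0, np.float64(-8.4), np.float64(-51.3), 0], [0, np.float64(-9.0), np.float64(-53.5), 0]]
[[0, np.float64(-0.7), np.float64(-2.6), 0], [0, np.float64(-2.8), np.float64(-9.3), 0], [0, np.float64(-6.1), np.float64(-18.7), 0], [0, np.float64(-10.3), np.float64(-29.2), 0], [0, np.float64(-15.0), np.float64(-39.6), 0], [0, np.float64(-19.4), np.float64(-48.5), 0], [0, np.float64(-22.8), np.float64(-54.6), 0], [0, np.float64(-24.1), np.float64(-57.0), 0]]
[[0, np.float64(-1.3), np.float64(-2.3), 0], [0, np.float64(-5.0), np.float64(-8.3), 0], [0, np.float64(-10.5), np.float64(-16.6), 0], [0, np.float64(-17.2), np.float64(-25.8), 0], [0, np.float64(-24.3), np.float64(-34.7), 0], [0, np.float64(-30.8), np.float64(-42.2), 0], [0, np.float64(-35.6), np.float64(-47.3), 0], [0, np.float64(-37.5), np.float64(-49.2), 0]]
[[0, np.float64(-1.9), np.float64(-1.9), 0], [0, np.float64(-6.8), np.float64(-6.7), 0], [0, np.float64(-14.1), np.float64(-13.3), 0], [0, np.float64(-22.7), np.float64(-20.5), 0], [0, np.float64(-31.7), np.float64(-27.3), 0], [0, np.float64(-39.8), np.float64(-32.9), 0], [0, np.float64(-45.6), np.float64(-36.6), 0], [0, np.float64(-47.8), np.float64(-38.0), 0]]
```

apply_moves(steps=[[[0, 0, -2, 0], [0, -0.5, -8.5, 0], [0, -1.5, -17, 0], [0, -3, -27, 0], [0, -5, -37, 0], [0, -7, -45, 0], [0, -8.5, -51, 0], [0, -9, -53.5, 0]]])

```text
t: 8.25
eef_pos: [0.4551, 0.1061, 0.1721]
ee_rot: [179.9, 0.1, -95.1]
contact_force: [1.1, 5.9, -6.2]
opening: 0.0102
```

apply_moves(steps=[[[0, -0.7, -2.5, 0], [0, -3, -9, 0], [0, -6, -19, 0], [0, -10, -29, 0], [0, -15, -39.5, 0], [0, -19.5, -48.5, 0], [0, -23, -54.5, 0], [0, -24, -57, 0]]])

```text
t: 9.25
eef_pos: [0.4775, 0.104, 0.2287]
ee_rot: [179.7, 0.1, -95.2]
contact_force: [-4.1, 7.5, -3.9]
opening: 0.0101
```

```bash
python3 -c "
from h import *
go((.447,.106,.099),-95.3)"
```

```text
t 9.25 pos [0.4775 0.104  0.2287] rot [ 1.7973e+02  6.0000e-02 -9.5160e+01] F [-4.1  7.5 -3.9] T [ 2.09  1.51 -0.08] op 0.0101 j [ 31.3   9.9 -19.8  -0.2 -60.5 -36.3]
need [  0.9  29.9 129.8] spin 0.002
```

apply_moves(steps=[[[0, -1, -2, 0], [0, -5, -8, 0], [0, -10.5, -16.5, 0], [0, -17, -26, 0], [0, -24.5, -34.5, 0], [0, -31, -42, 0], [0, -35.5, -47.5, 0], [0, -37.5, -49, 0]]])

```text
t: 10.25
eef_pos: [0.5129, 0.1008, 0.2788]
ee_rot: [179.5, 0.0, -95.1]
contact_force: [-14.1, 10.4, 7.8]
opening: 0.0105
```

apply_moves(steps=[[[0, -2, -2, 0], [0, -7, -6.5, 0], [0, -14, -13, 0], [0, -22.5, -20.5, 0], [0, -31.5, -27.5, 0], [0, -40, -33, 0], [0, -45.5, -36.5, 0], [0, -48, -38, 0]]])

```text
t: 11.25
eef_pos: [0.5618, 0.0964, 0.3209]
ee_rot: [179.8, 0.1, -95.0]
contact_force: [-14.1, 9.4, 17.1]
opening: 0.0103
```

apply_moves(steps=[[[0, 0, 0, 0], [0, 0, 0, 0], [0, 0, 0, 0], [0, 0, 0, 0], [0, 0, 0, 0], [0, 0, 0, 0], [0, 0, 0, 0], [0, 0, 0, 0]]])

```text
t: 12.25
eef_pos: [0.5618, 0.0964, 0.3209]
ee_rot: [179.9, 0.1, -95.0]
contact_force: [-13.9, 7.7, 16.6]
opening: 0.0102
```

Run:
```python
from h import *
o=arm.observe()
s=arm.snapshot('scene'); save(s,'s3')
go((.447,.106,.099),-95.3)
p=o["eef_pos"]; print("angle from TCP",np.degrees(np.arctan2(p[2]-.105,np.hypot(.6938-p[0],.084-p[1])))+1.4,"radius",np.linalg.norm(p-[.6938,.084,.105]))
cv2.imwrite('pics/s3c.png',cv2.resize(cv2.imread('pics/s3.png')[60:300,140:380],None,fx=2.4,fy=2.4,interpolation=cv2.INTER_CUBIC))
```

```text
t 12.3 pos [0.5618 0.0964 0.3209] rot [ 1.7989e+02  6.0000e-02 -9.5020e+01] F [-13.4   8.6  17.6] T [ 2.35  4.33 -0.12] op 0.0102 j [ 26.   14.3  -0.5  -0.1 -75.3 -30.9]
need [  0.7 114.8 222.2] spin 0.005
angle from TCP 59.85205033525852 radius 0.2533463859667695
```

View pics/s3c.png

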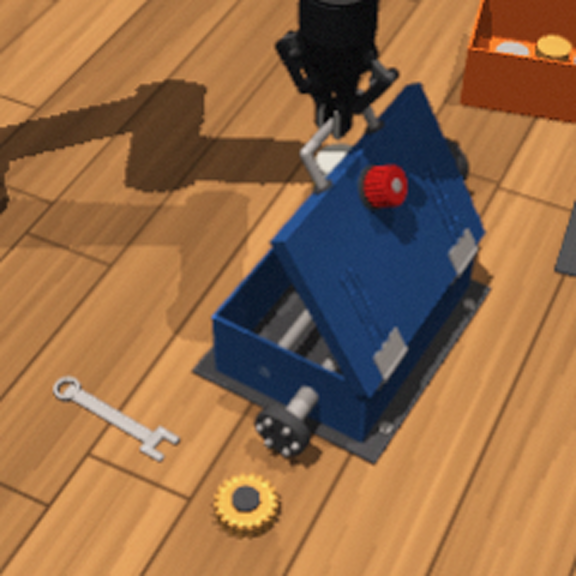

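The crop shows the cover at about 60° with the bar between the fingers. The spanner (188,233), gear (242,269) and tin (280,127), in full-picture pixels, are where they started.

```bash
python3 -c "
from h import *
print(arm.close_job()); go((.5618,.0964,.3209),-95)"
```

```text
the job is handed in; nothing more can be done
None
the job is handed in; nothing more can be done
```

The blue cover is open at about 60° and the gripper is holding it there by its bar handle; I handed the job in at about 12.3 s.

**Try:** I pulled the handle up before touching the knob. It kept rising past the 8 mm catch limit, to about 19 mm, at a steady 4–5 N. The latch was not caught, so I left the knob alone.

**Last checks:**
- **Angle:** it works out to 59.9° from the gripper's position. The last scene picture agrees.
- **Stillness:** the gripper's position did not change over the last second.
- **Grip:** the fingers are closed on the bar. They read 10 mm open against the 12 mm bar, as they have since I first gripped it.
- **Loose parts:** the spanner, spare gear and tin are at their starting pixels. The tin is partly hidden behind the handle, so that check is rougher.
- **Not quite in line:** the gripper is about 5 mm outside the computed handle arc, which puts about 23 N of side load on the wrist. That is within the limits, so I left it.

After hand-in the interface gave no more readings, so I did not see the final one-second hold.

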